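# Push a used coffee capsule through the spring flap of the recycler

### The job

Recycle the used coffee capsule that stands on the ledge of the grey capsule recycler: with the gripper open, push the green spring flap well open with one finger before the capsule gets to it and keep it open, and with the other finger push the capsule along the ledge and through the doorway until it drops into the well behind. Then take the fingers out so that the flap springs shut. Do not pinch or lift the capsule, and leave the tamper and the white cup beside the recycler where they are.

Things in the scene. Friction and masses are not known exactly. Their poses are not given: they have to be found in the camera images.
- recycler: Grey capsule recycler, a box 302 long x 100 wide x 118 mm high, fixed to the worktop; place and yaw vary. Origin at worktop height, mid-width, under the doorway (plane of the shut flap). Its x axis points the way the capsule must travel (ledge, doorway, well; roughly away from the robot), y to the left of that, z up.
- ledge_rear (a point): Middle of the ledge's rear end, on its top, at x = -150, z = 70 mm of recycler. The ledge is flat, 70 mm above the worktop, and runs from here to its edge at x = -6 mm, just before the flap; open above and at this end, with lips 12 mm high and 6 mm thick along both sides (88 mm free between them).
- well_floor (a point): Middle of the floor of the well behind the doorway, at x = +70, z = 6 mm of recycler. The well runs from x = -6 to +146 mm, 88 mm free between side walls that are 118 mm high and start at x = -6 mm. Open above, but for a hood at 112 to 118 mm over its rear end from x = +118 mm on: fingers pointing down can pass through the doorway from above.
- flap (a joint): Green flap across the doorway, 78 mm wide, 4 mm thick, from 75 to 115 mm above the worktop, on an upright hinge at the left side (x = 0, y = +42 mm of recycler). 0 = shut, across the doorway; grows to 1.45 rad as the free edge swings inward (to +x of the recycler). A weak spring (0.02 to 0.08 N m) always closes it; it cannot swing outward.
- flap_edge (a point): Middle of the flap's free edge, 95 mm above the worktop; with the flap shut at x = 0, y = -38 mm of recycler.
- capsule_mid (a point): Centre, half-way up, of the copper-coloured capsule: round, upright, 34 mm high, loose, about 30 g; flange 50 mm across, 3 mm thick at its foot, above it 45 tapering to 39 mm. It starts on the ledge 80 to 115 mm before the doorway, within 8 mm of the middle line: an open gripper, fingers in line along the ledge, fits astride it, one finger behind it, one between it and the flap.
- tamper_mid (a point): Middle (50 mm up) of the coffee tamper, 58 mm across, 99 mm high, loose, standing to the right of the recycler; leave it alone.
- cup_mid (a point): Middle (36 mm up) of the white cup, 68 x 90 mm with its ear, 72 mm high, loose, standing to the right of the recycler; leave it alone.
There are look-alikes about, which are no part of the job. Of the things like the part that bears capsule_mid, leave any that is black or blue; of the rest the larger one is meant.

How it is judged:
By the outcome, as a careful person would: the job done as asked, in the order asked, and still so for the second after the job is handed in, with the robot touching nothing.
It also fails if it takes over 38 s, if anything falls off the work surface, if the arm or the gripper's body presses on something with over 40 N, if the wrist force passes 120 N, or if a joint passes its speed limit or range.

### The arm

A 6-joint arm with a two-finger parallel gripper is mounted at the origin on a cart in front of the work surface, level with it; the furniture and walls round the work are solid. World frame = base frame: x ahead of the robot, y to its left, z up, the work surface at z = 0. Lengths are in m, angles in rad, forces in N, time in s.
With the tool pointing down it reaches from about 0.25 to 0.85 m from the base axis. Payload 12.5 kg.
Tool frame: the origin (TCP) lies on the centre line of the jaws, within the pads' length; the fingertips stand 25 mm ahead of it and the grasp point (between the pads) lies 6 mm ahead of it; z points along the fingers, x is the direction in which the jaws open and shut, and the axes are right-handed (so a half turn about z gives the same grasp; the last joint's range is limited). The gripper opens to 93 mm and grips with 3 to 60 N. Pads are 15 mm wide; open, the fingers measure 128 mm over their backs; the gripper's body (75 mm by 188 mm) begins 65 mm behind the grasp point.
Start: joints at [-1.315, 0.351, 1.652, -0, 1.139, -0.085], TCP at [0.184, -0.518, 0.244] pointing down, gripper open.
Joint ranges: [-2.75, 2.75], [-0.79, 2.1], [0.01, 2.65], [-1.57, 4.71], [0.07, 3.14], [-2.87, 2.87]. Speed limits (rad/s): [2.22, 2.22, 2.79, 3.14, 3.14, 3.14].

### API

Orientations are given as a rotation vector (axis times angle).
In Python, from cell import monitor, vision, workorder, finder gives the robot as it stands.
- The arm moves only by the tool apply_moves, never from a script. Its argument "deltas" is a list that holds one entry, the list of rows, each a list of 7 numbers: the finger opening in mm, from 0 to 93, then the shift along the world's x, y, z normalised to -1 to 1, where 1 is 0.25 m, then the turn, a rotation vector about the world's x, y, z normalised to -1 to 1, where 1 is 180 degrees. A call has 1 to 20 rows; each row is the pose to reach, as a shift and turn from the pose commanded when the call began, turning the shorter way round; what a row does not reach only later rows make up. A row lasts 1/12 s, in which the tool goes at most 41.7 mm and 7.16 degrees, less where a joint would pass 70% of its speed; a pose out of reach is approached as far as the arm can. A call with a number of a shift or a turn outside -1 to 1 is refused whole. A call with a gripper value outside its range is refused whole. The fingers move at their own pace and stop on an object; "grip_force" is the grip in N (left out, the last holds). Time passes only in rows, so rows that repeat a pose let the fingers close. It gives the time, the measured TCP pose, the force and the opening at its end, in the units of the state.
- monitor.get_state(): the state, without advancing time (a new reading comes with each control period).
- vision.get_image(name): name is "scene" or "top" or "wrist"; returns the picture (384x512x3 uint8, blue, green, red); there is no depth.
- vision.calibration(name): a dict with "fovy" (degrees; the focal length in pixels is half the picture's height over the tangent of half this angle, whatever the lens; pixels are square), "cx", "cy" (the principal point, pixels), "extrinsics" (4x4, takes a point from world to camera coordinates). Camera axes: x right, y down, z forward; pixel columns grow to the right and rows downward; lengths in m; the calibration is good to about 2 mm. A picture is of the moment at which its call begins: read the wrist's pose just before it. calibration takes no time and is no camera call; for the wrist camera it gives the pose at the moment of the call.
- workorder.close_job(): hands the job in, once; it reports no verdict.
Trained networks look in the newest picture that a camera, given by its name, has taken for a name from the list of things; names that differ only in an ending like _2 or _b are one class to them, and where a whole thing is asked for, a point or a joint stands for the part that bears it (a point fixed in the world has none). Each returns a list of dicts, best first, with "p" (0 to 1); they miss things now and then, are a little off and sometimes report something else, mostly with a low value. They report only what shows in the picture. A call takes as long as a camera call. They do not tell look-alikes from the thing itself.
- finder.look_for(camera, name): "location" ([column, row] in pixels, amid what is visible of it).
The state is a dict: "t": time; "joint_pos": joint angles; "qd": joint speeds; "tau": joint torques, N m; "position": TCP position; "eef_rot": TCP orientation; "contact_force": force on the tool from outside, world axes, zero at the start; "moment": the same for the moment, N m; "width": finger opening in m.
Only numpy, scipy, OpenCV 4.12 (cv2) and the standard library are available. Lean on these libraries where they do the work, as an engineer would, in place of code of your own. Each camera call takes 0.05 s, during which the arm holds its last target. There are 200 camera calls.

## Working session

There is one attempt and no reset: what is moved stays moved. The work goes in short steps, Python scripts to look and compute and a tool call to move; the robot and the scene stay as the last step left them, time stands still between calls to the robot, and variables do not carry over. Pictures are saved under pics/ and viewed, about 8 in all and at most 12, crops included, and the job is handed in when it is done.

Besides the shell and the picture viewer there is one more tool, called after ">>>" as name(argument=value, ...), one argument or row to a line, values as JSON. apply_moves: Moves the arm, as the interface text tells. Scaled input: -1 to 1 covers 0.25 m each way for a shift and 180 degrees each way for a turn. Its arguments: {"type":"object","properties":{"deltas":{"type":"array"},"grip_force":{"type":"number"}},"required":["deltas"]}

```bash
ls; mkdir -p pics
cat > h.py <<'E'
import numpy as np, cv2
from cell import monitor, vision, workorder, finder
def K(n):
    c=vision.calibration(n); f=192/np.tan(np.radians(c["fovy"])/2)
    return f,c["cx"],c["cy"],np.array(c["extrinsics"])
def proj(n,P):
    f,cx,cy,E=K(n); p=(np.c_[np.atleast_2d(P),np.ones(len(np.atleast_2d(P)))]@E.T)[:,:3]
    return np.c_[cx+f*p[:,0]/p[:,2],cy+f*p[:,1]/p[:,2]]
def ray(n,uv,z):
    f,cx,cy,E=K(n); R,t=E[:3,:3],E[:3,3]; o=-R.T@t
    d=R.T@np.array([(uv[0]-cx)/f,(uv[1]-cy)/f,1]); return o+d*(z-o[2])/d[2]
E
python3 - <<'E'
from h import *
ims=[vision.get_image(n) for n in("scene","top")]
cv2.imwrite("pics/s.png",ims[0]);cv2.imwrite("pics/t.png",ims[1])
for n in("scene","top"):
    print(n,K(n)[0],np.round(-K(n)[3][:3,:3].T@K(n)[3][:3,3],3))
    for o,z in(("capsule_mid",.087),("flap_edge",.095),("flap",.095),("recycler",.1),("tamper_mid",.05),("cup_mid",.036)):
        for d in finder.look_for(n,o)[:4]: print(n,o,round(d["p"],2),np.round(d["location"]),np.round(ray(n,d["location"],z),3))
print(monitor.get_state())
E
```

```text
pics
scene 388.58422495698284 [ 0.08  -0.959  0.548]
scene capsule_mid 0.97 [351. 232.] [ 0.547 -0.617  0.087]
scene capsule_mid 0.84 [205. 177.] [ 0.422 -0.295  0.087]
scene capsule_mid 0.55 [310. 291.] [ 0.389 -0.676  0.087]
scene capsule_mid 0.49 [268. 260.] [ 0.378 -0.586  0.087]
scene flap_edge 0.62 [255. 163.] [ 0.542 -0.32   0.095]
scene flap 0.6 [252. 163.] [ 0.537 -0.315  0.095]
scene recycler 0.59 [262. 180.] [ 0.509 -0.394  0.1  ]
scene tamper_mid 0.95 [299. 217.] [ 0.531 -0.493  0.05 ]
scene cup_mid 0.74 [246. 215.] [ 0.457 -0.406  0.036]
top 490.1160469091506 [ 0.329 -0.417  1.069]
top capsule_mid 0.78 [315. 151.] [ 0.598 -0.546  0.087]
top capsule_mid 0.75 [302. 238.] [ 0.416 -0.511  0.087]
top capsule_mid 0.74 [190. 233.] [ 0.432 -0.287  0.087]
top capsule_mid 0.54 [346. 230.] [ 0.431 -0.602  0.087]
top flap_edge 0.68 [204. 180.] [ 0.538 -0.317  0.095]
top recycler 0.87 [210. 178.] [ 0.542 -0.329  0.1  ]
top tamper_mid 0.85 [275. 181.] [ 0.542 -0.463  0.05 ]
top cup_mid 0.56 [256. 223.] [ 0.456 -0.421  0.036]
top cup_mid 0.29 [204. 182.] [ 0.548 -0.312  0.036]
{'t': 0.7, 'joint_pos': array([-1.31461416e+00,  3.50705747e-01,  1.65179256e+00,  8.84410561e-06,
        1.13911391e+00, -8.45954491e-02]), 'qd': array([-0.00143291,  0.00054943, -0.00091351,  0.00017617,  0.00012357,
       -0.00053653]), 'tau': array([ 2.45443489e-04, -4.97161567e+01, -2.85450035e+01,  6.99175056e-02,
        2.20615935e-02, -4.35557945e-05]), 'position': array([ 0.18384588, -0.51834866,  0.24363224]), 'eef_rot': array([-2.56593384e+00,  1.81258660e+00,  1.53779241e-05]), 'contact_force': array([0.2038515 , 1.66895728, 0.22273487]), 'moment': array([ 0.00069773, -0.01162979,  0.0386575 ]), 'width': 0.09333583097417435}
```

Run:
```python
import cv2
t=cv2.imread("pics/t.png");cv2.imwrite("pics/t2.png",cv2.resize(t[90:290,130:380],None,fx=3,fy=3,interpolation=2))
```

```text
(no output)
```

View pics/t2.png

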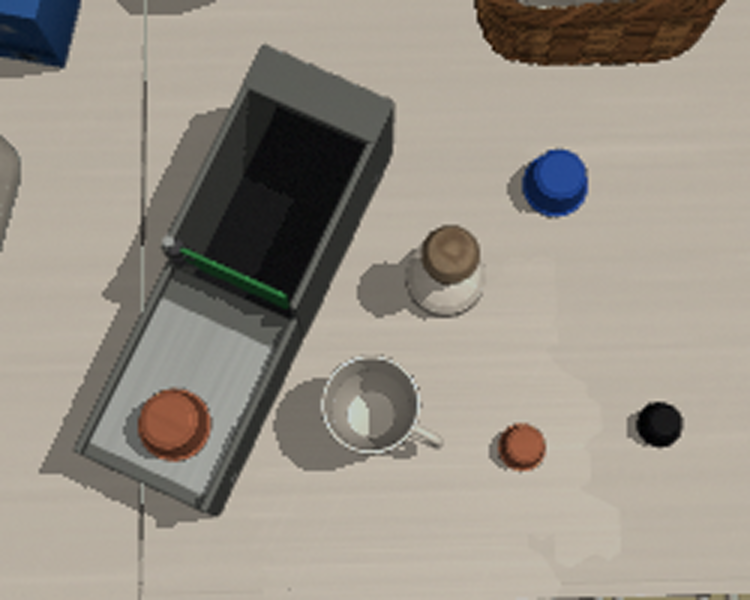

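View pics/s.png

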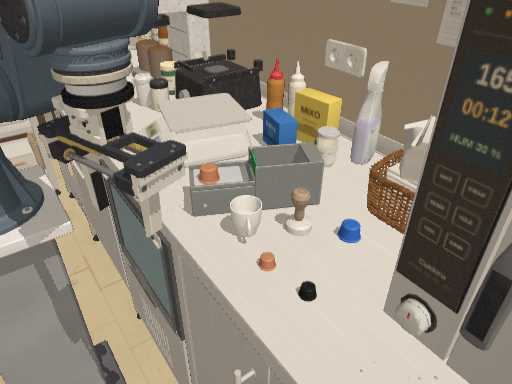

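The top view (crop, 3x) shows the recycler with the ledge end at about (80,450)–(217,513), hood far corners (265,45) and (393,103), and the flap from (170,243) to (288,298). The large copper capsule on the ledge is at (175,422). The small copper one, the black and the blue are the look-alikes. Next I'll fit the recycler pose.

```bash
cat > fit.py <<'E'
from h import *
from scipy.optimize import least_squares
M=np.array([[152,50,118],[152,-50,118],[-150,50,82],[-150,-50,82],[118,44,118],[118,-44,118],[0,42,116],[0,-38,115]])/1e3
U=np.array([[265,45],[393,103],[80,450],[216,513],[249,92],[369,143],[170,243],[288,298]])/3+[129.7,89.7]
def W(p,m): c,s=np.cos(p[2]),np.sin(p[2]); m=np.atleast_2d(m); return np.c_[p[0]+c*m[:,0]-s*m[:,1],p[1]+s*m[:,0]+c*m[:,1],m[:,2]]
r=least_squares(lambda p:(proj("top",W(p,M))-U).ravel(),[.54,-.31,-.45],loss="soft_l1")
p=r.x
def inv(w): c,s=np.cos(p[2]),np.sin(p[2]); d=np.array(w[:2])-p[:2]; return np.array([c*d[0]+s*d[1],-s*d[0]+c*d[1]])
E
python3 - <<'E'
from fit import *
print(p,np.degrees(p[2]));print(np.round((proj("top",W(p,M))-U),1))
t=cv2.imread("pics/t.png").astype(int);s=cv2.imread("pics/s.png").astype(int)
for n,im,uv in(("top",t,(188,231)),("scene",s,(208,173))):
    m=((im[...,2]>1.5*im[...,1])&(im[...,2]>70)).astype(np.uint8)
    k,l,st,c=cv2.connectedComponentsWithStats(m)
    for i in range(1,k):
        if st[i,4]>60:
            for z in(.073,.087,.104): w=ray(n,c[i],z); print(n,st[i],np.round(c[i],1),z,np.round(w,4),np.round(inv(w),4))
for n,im in(("top",t),("scene",s)):
    im=im.astype(np.uint8)
    im=cv2.resize(im,None,fx=3,fy=3,interpolation=2)
    for q in proj(n,W(p,np.r_[M,[[-150,0,.07],[-6e-3,.044,.07],[-6e-3,-.044,.07]]])): cv2.circle(im,tuple(int(v) for v in q*3+1),3,(0,255,255),1)
    cv2.imwrite(f"pics/{n}_o.png",im[270:870,390:1140] if n=="top" else im[350:750,450:1050])
E
```

```text
[ 0.53279035 -0.32740238 -0.44072015] -25.25140480252885
[[-0.6 -0.4]
 [ 1.4 -0.7]
 [-0.9  1.4]
 [-1.   0.8]
 [ 0.3 -0.5]
 [-0.1 -0.5]
 [ 2.7  1.6]
 [-0.1 -0.7]]
top [ 20   0  38  37 780] [37.5 20.4] 0.073 [0.9121 0.0519 0.073 ] [0.1812 0.5048]
top [ 20   0  38  37 780] [37.5 20.4] 0.087 [0.9039 0.0453 0.087 ] [0.1766 0.4954]
top [ 20   0  38  37 780] [37.5 20.4] 0.104 [0.8939 0.0373 0.104 ] [0.1711 0.4839]
top [57 34 10 17 86] [61.9 42.9] 0.073 [ 0.8573 -0.0047  0.073 ] [0.1558 0.4303]
top [57 34 10 17 86] [61.9 42.9] 0.087 [ 0.8498 -0.0105  0.087 ] [0.1515 0.4219]
top [57 34 10 17 86] [61.9 42.9] 0.104 [ 0.8408 -0.0175  0.104 ] [0.1464 0.4117]
top [283  38  13  46 197] [290.5  58.3] 0.073 [ 0.8115 -0.5042  0.073 ] [ 0.3275 -0.041 ]
top [283  38  13  46 197] [290.5  58.3] 0.087 [ 0.8047 -0.5029  0.087 ] [ 0.3208 -0.0428]
top [283  38  13  46 197] [290.5  58.3] 0.104 [ 0.7965 -0.5015  0.104 ] [ 0.3127 -0.0449]
top [291  41  13  52 119] [298.   71.7] 0.073 [ 0.7798 -0.5193  0.073 ] [ 0.3053 -0.0682]
top [291  41  13  52 119] [298.   71.7] 0.087 [ 0.7735 -0.5178  0.087 ] [ 0.2989 -0.06
[... 1289 characters left out ...]
173.9] 0.087 [ 0.4356 -0.2869  0.087 ] [-0.1052 -0.0048]
scene [199 164  21  20 292] [208.1 173.9] 0.104 [ 0.4224 -0.3117  0.104 ] [-0.1065 -0.0329]
scene [368 167  43  66 781] [384.3 199.1] 0.073 [ 0.6999 -0.5733  0.073 ] [ 0.256  -0.1512]
scene [368 167  43  66 781] [384.3 199.1] 0.087 [ 0.6816 -0.5847  0.087 ] [ 0.2443 -0.1693]
scene [368 167  43  66 781] [384.3 199.1] 0.104 [ 0.6594 -0.5985  0.104 ] [ 0.2302 -0.1912]
scene [259 253  17  18 202] [266.6 261.9] 0.073 [ 0.3825 -0.5763  0.073 ] [-0.0298 -0.2892]
scene [259 253  17  18 202] [266.6 261.9] 0.087 [ 0.3736 -0.5876  0.087 ] [-0.033  -0.3032]
scene [259 253  17  18 202] [266.6 261.9] 0.104 [ 0.3627 -0.6013  0.104 ] [-0.037  -0.3203]
```

View pics/scene_o.png

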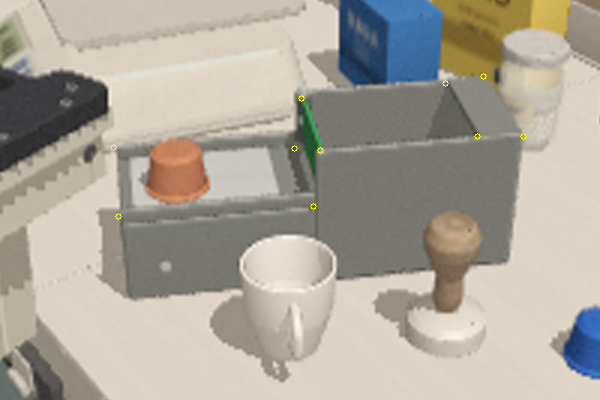

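>>> apply_moves(
  deltas=[
    [[93,0.945,0.913,-0.2,0,0,0.275],[93,0.945,0.913,-0.2,0,0,0.275],[93,0.945,0.913,-0.2,0,0,0.275],[93,0.945,0.913,-0.2,0,0,0.275],[93,0.945,0.913,-0.2,0,0,0.275],[93,0.945,0.913,-0.2,0,0,0.275],[93,0.945,0.913,-0.2,0,0,0.275],[93,0.945,0.913,-0.2,0,0,0.275],[93,0.945,0.913,-0.2,0,0,0.275],[93,0.945,0.913,-0.2,0,0,0.275],[93,0.945,0.913,-0.2,0,0,0.275],[93,0.945,0.913,-0.2,0,0,0.275]],
  ],
)

```text
t: 1.7
position: [0.4195, -0.291, 0.1939]
eef_rot: [3.088, -0.574, 0.0]
contact_force: [-0.4, -0.1, -0.3]
width: 0.0928
```

```bash
cat > st.py <<'E'
from fit import *
import sys
from scipy.spatial.transform import Rotation as R
s=monitor.get_state(); r=R.from_rotvec(s["eef_rot"]).as_matrix()
pr=inv(s["position"])
print("t",s["t"],"pos",s["position"],"rec",np.round(pr,4),"jaw yaw",np.degrees(np.arctan2(r[1,0],r[0,0])),"F",s["contact_force"],s["width"],s["joint_pos"].round(2))
for a in sys.argv[1:]:
    n,f=a.split("="); im=vision.get_image(n)
    if n=="wrist":
        im=cv2.resize(im,None,fx=1.5,fy=1.5)
        for q in proj(n,W(p,np.r_[M,[[-.105,-.002,.104],[-150e-3,0,.07]]])): 
            if abs(q).max()<2000: cv2.circle(im,tuple(int(v) for v in q*1.5),4,(0,255,255),1)
    elif n=="scene": im=cv2.resize(im[110:260,140:380],None,fx=3,fy=3)
    else: im=cv2.resize(im[90:290,130:330],None,fx=3,fy=3)
    cv2.imwrite("pics/"+f,im)
E
python3 st.py wrist=w1.png
```

```text
t 1.7 pos [ 0.41953535 -0.29095566  0.1938503 ] rec [-0.118  -0.0153] jaw yaw -21.049844286126604 F [-0.41881435 -0.11465719 -0.31664197] 0.09278637272879808 [-0.7   0.34  1.8  -0.    1.   -0.33]
```

View pics/w1.png

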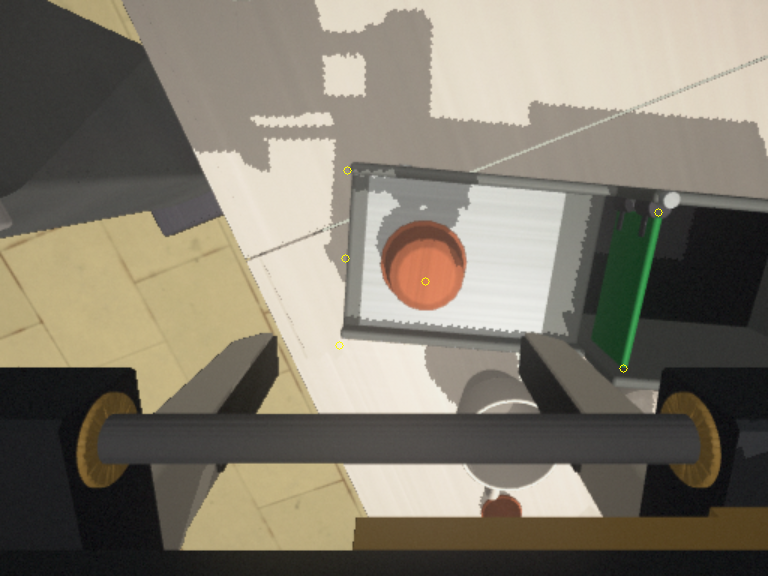

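The wrist view shows the capsule at (427,274), the ledge end corners at (353,164) and (343,334), and the flap from (660,205) to (622,371). These sit a few mm left of the top-view fit, so I'll refit with both views.

```bash
cat >> fit.py <<'E'
import os,pickle
if not os.path.exists("p.pkl"):
    M2=M[[2,3,7]]; U2=np.array([[352,163],[342.5,335],[622,371]])/1.5
    p0=p
    f2=lambda q:np.r_[(proj("top",W(q,np.delete(M,6,0)))-np.delete(U,6,0)).ravel(),1.0*(proj("wrist",W(q,M2))-U2).ravel()]
    p=least_squares(f2,p0).x; pickle.dump(p,open("p.pkl","wb")); print(p0,p,np.round(f2(p).reshape(-1,2),1))
p=pickle.load(open("p.pkl","rb"))
E
python3 - <<'E'
from fit import *
for uv,z in(((427,274),.104),((424,266),.0715)):
    w=ray("wrist",np.array(uv)/1.5,z);print(w,inv(w))
print(inv(ray("top",(187.9,230.7),.085)))
w=W(p,[-.105,.002,.104])[0];print(w,(w-monitor.get_state()["position"])/.25,np.degrees(p[2]))
E
```

```text
[ 0.53279035 -0.32740238 -0.44072015] [ 0.53385936 -0.32714511 -0.46036592] [[ 0.8 -0.8]
 [ 2.4 -0.2]
 [-2.1 -0.2]
 [-2.7  0.1]
 [ 1.4 -0.9]
 [ 0.6 -0.2]
 [-0.4 -0.8]
 [-0.7  0.2]
 [-1.9  3.4]
 [ 1.4 -2.6]]
[ 0.43896956 -0.28113683  0.104     ] [-0.1054512 -0.0009389]
[ 0.43818404 -0.28390297  0.0715    ] [-0.104926   -0.00376605]
[-0.10577043 -0.00361692]
[ 0.44067947 -0.27870435  0.104     ] [ 0.0848896   0.04938933 -0.35942277] -26.377024221016008
```

>>> apply_moves(
  deltas=[
    [[93,0.08,0.042,0,0,0,0],[93,0.08,0.042,-0.1,0,0,0],[93,0.08,0.042,-0.2,0,0,0],[93,0.08,0.042,-0.3,0,0,0],[93,0.08,0.042,-0.358,0,0,0],[93,0.08,0.042,-0.358,0,0,0]],
  ],
)

```text
t: 2.25
position: [0.4382, -0.2796, 0.1016]
eef_rot: [-3.087, 0.574, 0.006]
contact_force: [-0.7, 0.8, -0.7]
width: 0.0926
```

```bash
python3 st.py scene=s2.png
```

```text
t 2.25 pos [ 0.43824254 -0.27959606  0.10160553] rec [-1.068e-01  1.000e-04] jaw yaw -21.08081279790221 F [-0.6542671   0.80731016 -0.71107618] 0.09255465723876721 [-0.66  0.5   1.84 -0.    0.81 -0.29]
```

View pics/s2.png

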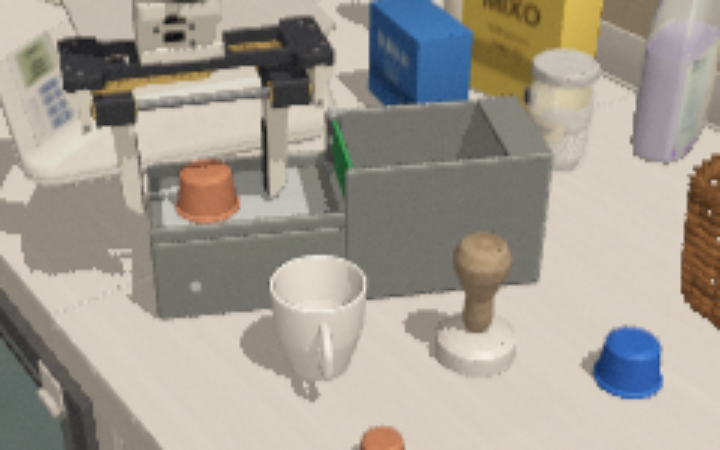

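>>> apply_moves(
  deltas=[
    [[93,0.034,-0.0165,0.004,0,0,0],[93,0.068,-0.033,0.004,0,0,0],[93,0.102,-0.0495,0.004,0,0,0],[93,0.136,-0.066,0.004,0,0,0],[93,0.17,-0.0825,0.004,0,0,0],[93,0.204,-0.099,0.004,0,0,0],[93,0.238,-0.1155,0.004,0,0,0],[93,0.272,-0.132,0.004,0,0,0],[93,0.306,-0.1485,0.004,0,0,0],[93,0.34,-0.165,0.004,0,0,0],[93,0.34,-0.165,0.004,0,0,0]],
  ],
)

```text
t: 3.22
position: [0.5266, -0.322, 0.1059]
eef_rot: [3.088, -0.572, 0.003]
contact_force: [-0.2, -2.1, 0.3]
width: 0.0932
```

```bash
python3 st.py scene=s3.png wrist=w3.png; python3 -c "
import cv2,numpy as np
a=cv2.imread('pics/s3.png')[:300,:560];b=cv2.resize(cv2.imread('pics/w3.png'),(400,300));a=cv2.resize(a,(400,215))
c=np.zeros((300,800,3),np.uint8);c[:215,:400]=a;c[:,400:]=b;cv2.imwrite('pics/c3.png',c)"
```

```text
t 3.2167 pos [ 0.52658139 -0.32200364  0.10591622] rec [-0.0088  0.0014] jaw yaw -20.98786626632359 F [-0.20616867 -2.14218519  0.25741156] 0.09317830607523332 [-0.62  0.63  1.58 -0.    0.93 -0.26]
```

View pics/c3.png

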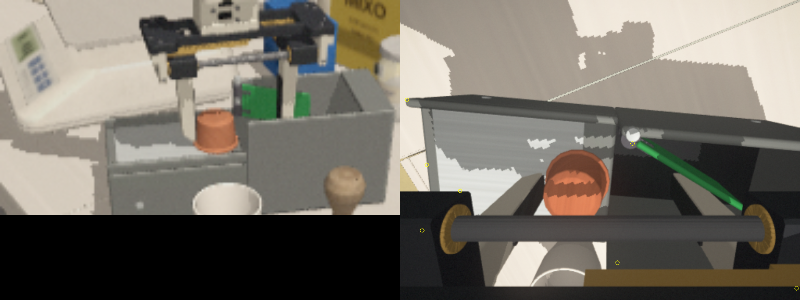

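>>> apply_moves(
  deltas=[
    [[93,0.036,-0.015,0,0,0,0],[93,0.072,-0.031,0,0,0,0],[93,0.108,-0.047,0,0,0,0],[93,0.126,-0.056,0,0,0,0],[93,0.126,-0.056,0,0,0,0],[93,0.126,-0.056,0,0,0,0]],
  ],
)

```text
t: 3.82
position: [0.5565, -0.335, 0.1053]
eef_rot: [3.089, -0.572, 0.001]
contact_force: [0.5, -2.1, 0.1]
width: 0.0931
```

```bash
cat > c.sh <<'E'
python3 st.py scene=s_$1.png wrist=w_$1.png; python3 -c "
import cv2,numpy as np
a=cv2.imread('pics/s_$1.png')[:300,150:550];b=cv2.resize(cv2.imread('pics/w_$1.png'),(400,300))
cv2.imwrite('pics/c_$1.png',np.hstack([a,b]))"
E
bash c.sh 4
```

```text
t 3.8167 pos [ 0.5564965  -0.33499696  0.10530485] rec [0.0238 0.003 ] jaw yaw -20.98181357897226 F [ 0.48882673 -2.1430794   0.07498958] 0.09312685292566628 [-0.61  0.68  1.48 -0.    0.98 -0.25]
```

View pics/c_4.png

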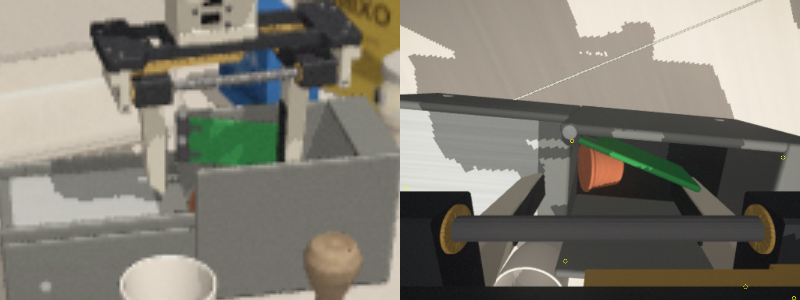

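The flap is held open by the front finger. The capsule has tipped over the edge, but copper still shows at (190,205) in the scene half. I'll wait briefly and check that it has dropped.

>>> apply_moves(
  deltas=[
    [[93,0,0,0,0,0,0],[93,0,0,0,0,0,0],[93,0,0,0,0,0,0],[93,0,0,0,0,0,0]],
  ],
)

```text
t: 4.25
position: [0.5565, -0.3348, 0.1052]
eef_rot: [-3.089, 0.572, 0.0]
contact_force: [0.7, -1.6, 0.5]
width: 0.093
```

```bash
bash c.sh 5
python3 - <<'E'
from fit import *
for z in(.06,.07,.08,.09): print(z,inv(ray("scene",(253.3,178.3),z)).round(3))
a=cv2.imread("pics/c_5.png");b=cv2.imread("pics/c_4.png");print(cv2.absdiff(a,b).mean(), (cv2.absdiff(a,b).max(2)>40).sum())
E
```

```text
t 4.25 pos [ 0.5565075  -0.33478204  0.10523549] rec [0.0237 0.0032] jaw yaw -20.972913903397302 F [ 0.66621091 -1.61634654  0.50755235] 0.09301062689607187 [-0.61  0.68  1.48  0.    0.98 -0.25]
0.06 [-0.001  0.   ]
0.07 [-0.003 -0.016]
0.08 [-0.006 -0.031]
0.09 [-0.009 -0.047]
1.5380652777777777 847
```

View pics/c_5.png

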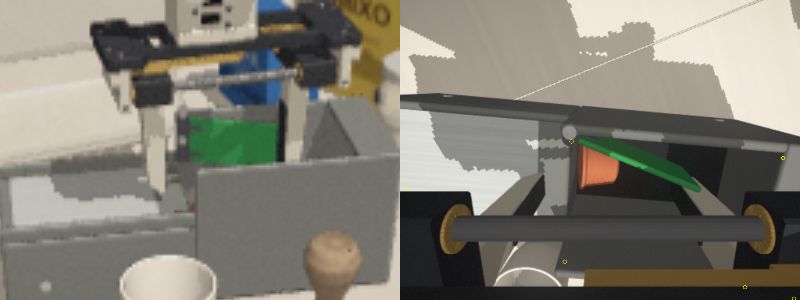

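The capsule lies on its side, down in the well. The copper remnant traces to z≈0.06, below the ledge. Now I'll lift straight out.

>>> apply_moves(
  deltas=[
    [[93,0,0,0.06,0,0,0],[93,0,0,0.14,0,0,0],[93,0,0,0.25,0,0,0],[93,0,0,0.38,0,0,0],[93,0,0,0.5,0,0,0],[93,-0.16,0.04,0.55,0,0,0],[93,-0.32,0.08,0.55,0,0,0],[93,-0.48,0.12,0.55,0,0,0],[93,-0.6,0.15,0.55,0,0,0],[93,-0.6,0.15,0.55,0,0,0],[93,-0.6,0.15,0.55,0,0,0],[93,-0.6,0.15,0.55,0,0,0]],
  ],
)

```text
t: 5.35
position: [0.4072, -0.2976, 0.2429]
eef_rot: [3.089, -0.572, 0.001]
contact_force: [0.6, 0.1, 0.1]
width: 0.093
```

```bash
python3 st.py scene=s6.png top=t6.png; python3 -c "
import cv2,numpy as np
a=cv2.resize(cv2.imread('pics/s6.png')[:400],(432,240));b=cv2.imread('pics/t6.png')[:,:];
c=np.zeros((600,800,3),np.uint8);c[:240,:432]=a;b=cv2.resize(b,(360,360));c[240:,:360]=b
w=cv2.imread('pics/t2.png');c[240:,400:]=cv2.resize(w[:, :600],(400,360));cv2.imwrite('pics/c6.png',c)"
python3 -c "
from h import *
for n in('scene','top'):
  for o,z in(('tamper_mid',.05),('cup_mid',.036),('flap_edge',.095),('capsule_mid',.03)):
    for d in finder.look_for(n,o)[:3]: print(n,o,round(d['p'],2),np.round(d['location']),np.round(ray(n,d['location'],z),3))
"
```

```text
t 5.35 pos [ 0.40719543 -0.29756992  0.24293312] rec [-0.1266 -0.0298] jaw yaw -20.977811595327093 F [0.59630754 0.09733874 0.0979617 ] 0.09298728473132471 [-0.72  0.27  1.77  0.    1.1  -0.36]
scene tamper_mid 0.98 [301. 212.] [ 0.545 -0.483  0.05 ]
scene cup_mid 0.85 [247. 214.] [ 0.461 -0.405  0.036]
scene flap_edge 0.66 [253. 162.] [ 0.543 -0.312  0.095]
scene capsule_mid 0.97 [354. 232.] [ 0.607 -0.579  0.03 ]
scene capsule_mid 0.83 [270. 260.] [ 0.417 -0.542  0.03 ]
scene capsule_mid 0.7 [308. 288.] [ 0.429 -0.634  0.03 ]
top tamper_mid 0.97 [276. 182.] [ 0.541 -0.465  0.05 ]
top cup_mid 0.81 [255. 224.] [ 0.454 -0.419  0.036]
top flap_edge 0.41 [222. 187.] [ 0.523 -0.354  0.095]
top capsule_mid 0.96 [315. 152.] [ 0.611 -0.554  0.03 ]
top capsule_mid 0.61 [302. 238.] [ 0.422 -0.517  0.03 ]
top capsule_mid 0.58 [351. 230.] [ 0.438 -0.622  0.03 ]
```

View pics/c6.png

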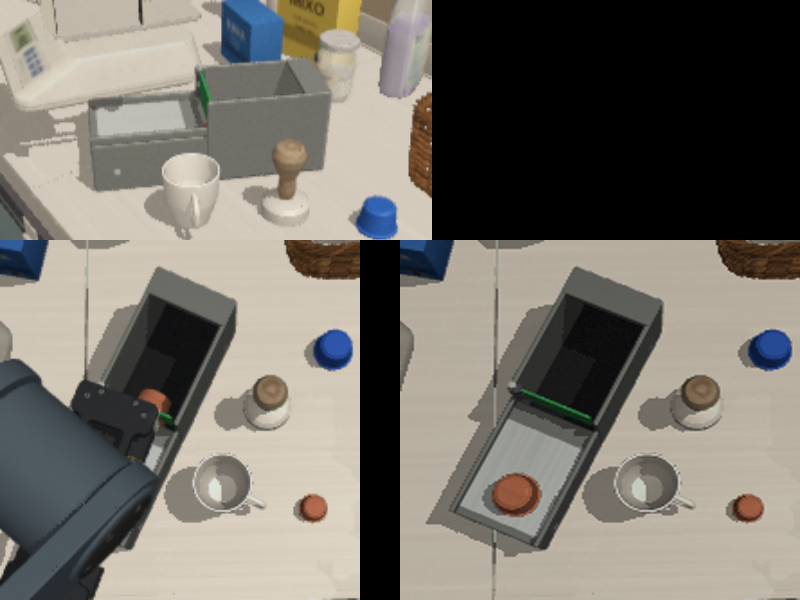

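Run:
```python
from fit import *
a=cv2.imread("pics/s.png");b=vision.get_image("scene")
for im in(a,b):
    i=im[150:200,235:275].astype(int); m=(i[...,1]>1.4*i[...,2])&(i[...,1]>1.3*i[...,0])&(i[...,1]>50)
    print("green",m.sum(),np.argwhere(m).mean(0),np.ptp(np.argwhere(m),axis=0))
t=vision.get_image("top")
for n,im,x in(("top",t,(185,130,240,230)),("scene",b,(235,150,275,190))):
    i=im[x[1]:x[3],x[0]:x[2]].astype(int); q=np.argwhere((i[...,2]>1.4*i[...,1])&(i[...,2]>60))
    if len(q):
        c=q.mean(0)[::-1]+x[:2]; print(n,len(q),c,q.min(0)+[x[1],x[0]],q.max(0)+[x[1],x[0]])
        for z in(.03,.045,.06,.075): print(z,inv(ray(n,c,z)).round(3), inv(ray(n,(c[0],(q.min(0)+x[1])[0]),z)).round(3))
cv2.imwrite("pics/f.png",np.hstack([cv2.resize(b[140:200,225:290],(390,360),interpolation=2),cv2.resize(t[130:220,180:260],(400,360),interpolation=2)]))
```

```text
green 83 [11.4939759  17.98795181] [24  6]
green 84 [11.4047619  18.03571429] [24  6]
top 147 [216.03401361 178.5170068 ] [172 206] [192 224]
0.03 [0.023 0.001] [0.037 0.008]
0.045 [ 0.021 -0.001] [0.034 0.005]
0.06 [ 0.019 -0.004] [0.031 0.003]
0.075 [ 0.016 -0.006] [ 0.029 -0.   ]
scene 2 [253.5 179. ] [179 253] [179 254]
0.03 [0.007 0.044] [0.007 0.044]
0.045 [0.003 0.021] [0.003 0.021]
0.06 [-0.001 -0.003] [-0.001 -0.003]
0.075 [-0.005 -0.026] [-0.005 -0.026]
```

View pics/f.png

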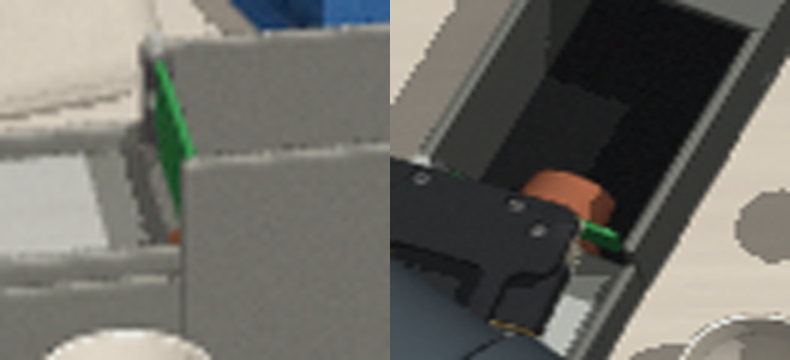

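```bash
python3 -c "
from h import *
print(workorder.close_job(), monitor.get_state()['contact_force'])"
```

```text
the job is handed in; nothing more can be done
the job is handed in; nothing more can be done
```

The large copper capsule is in the well behind the doorway, and the flap has sprung shut. I lowered the open gripper astride the capsule. The front finger pushed the flap about 60° open before the capsule reached it and held it there. The rear finger pushed the capsule along the ledge and over the edge, and I then lifted the fingers straight out. I handed the job in at about 5.5 s.

**Last checks:**
- **Flap:** it looks the same in the scene picture as at the start (84 green pixels against 83, in the same place).
- **Capsule:** it is lying on its side in the well, below the flap, with its flange towards the ledge wall. It is too small to bridge from the well floor to the ledge edge, so it must be on the floor.
- **Tamper and cup:** the top camera puts both within about 3 mm of where they started. The scene camera put the tamper about 17 mm off. I took that as finder noise, since the top view agreed and the arm stayed well above it.
- **Gripper:** it stayed open the whole time and was clear of everything at the end. The wrist force never read more than about 2 N.

**Disagreement between cameras:** the recycler positions from the top and wrist pictures differed by about 1° and a few millimetres. That was small enough not to affect the push.

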